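# Gauge a milling blank in the bench micrometer

## Task

Gauge the ivory milling blank: lay it flat on the bench micrometer's table, slide it gently in under the spindle until its end rests square against the brass stop, then turn the ratchet thimble clockwise until the spindle bears on the blank and the ratchet slips. Let the ratchet slip about an eighth of a turn, certainly not more than a quarter, then let go and leave the blank clamped, without shifting the other things on the bench.

Things in the scene. Friction and masses are not known exactly. Their poses are not given: they have to be found in the camera images.
- micrometer: Bench micrometer, bolted down: blue-grey C-shaped casting on a 176 x 90 mm foot. Origin on the bench under the spindle axis; z up, along the spindle and thimble axis; -x points out of the open throat, +x to the upright. Its upper arm (28 mm wide, 82 to 124 mm above the bench) ends 14 mm out along -x from the axis; a display is on its -y side over x = 8 to 64 mm.
- table_front (a point): Middle of the outer edge of the micrometer's steel table, on its top face, 40 mm above the bench and 105 mm out from the spindle axis along the micrometer's -x. The table is flat and 52 mm wide (micrometer's y) and runs from here to the upright; same axes as the micrometer.
- stop: Brass stop across the table behind the spindle, 34 mm wide, 10 mm high. Origin: foot of the face that the blank's end rests on, 18 mm from the spindle axis along the micrometer's +x, at table height. The face looks to the micrometer's -x. Pushing the blank on it with more than 30 N is ramming; a few newtons show that it is home.
- spindle_mouth (a point): Lower end of the fixed steel barrel, on the spindle axis, 82 mm above the bench. The steel spindle, 8 mm diameter, comes straight down out of it without turning; its lower face starts 1.5 to 6.5 mm higher than the top of the blank will be (differs each time), and comes down 10 mm per clockwise turn of the thimble (1.6 mm per rad).
- thimble_grip (a point): Ratchet thimble: knurled aluminium cylinder, upright, 24 mm diameter, 146 to 187 mm above the bench, on top of the micrometer; this point is on its axis at half height and never moves. Clockwise from above lowers the spindle. Drag 0.012 N m; once the spindle bears on the blank the torque rises to about 0.036 N m within 0.3 rad and the ratchet slips. It stays as left, so it can be regripped.
- thimble (a joint): How far the ratchet has slipped (rad, clockwise positive): 0 at the start and while the thimble drives the spindle freely; grows only while the thimble is turned on past the slip (about 15 N on the blank). An eighth of a turn is 0.79, a quarter 1.57.
- blank_centre (a point): Centre of the loose milling blank: ivory ceramic bar 100 x 22 x 16 mm (length along its x, height along z) with two blue bands, about 0.11 kg, lying flat on the bench at the start. Either end may go to the stop. When home, its centre lies 32 mm from the spindle axis along the micrometer's -x and its outer end 82 mm out.
- jaw_model: Bystander: plaster jaw model, 80 x 60 x 35 mm, loose; origin at its underside.
- spirit_lamp: Bystander: glass spirit lamp, 80 mm diameter, 84 mm tall, loose; origin at its underside.
- resin_jar: Bystander: white jar with a red cap, 60 mm diameter, 85 mm tall, loose; origin at its underside.
- wax_tin: Bystander: round blue tin, 86 mm diameter, 26 mm tall, loose; origin at its underside.
Things that resemble listed ones, but are neither listed nor needed, are in the scene too. What is shaped like the micrometer but green is not meant.

How it is judged (in metres and radians):
On the way, in this order (a step that is already met when the one before it is completed fails the run):
1. the blank lies flat on the micrometer's table with its end pushed home, square, against the stop and touching it (x of blank_centre in the frame of micrometer between -0.0335 and -0.0305 m and y of blank_centre in the frame of micrometer between -0.006 and 0.006 m and z of blank_centre in the frame of micrometer between 0.0465 and 0.0495 m and angle between the x axis of blank_centre and the x axis of micrometer, either way round below 0.08 rad and contact force between blank and stop above 0.1 N), for 0.05 s.
2. the spindle bears on the blank (table and spindle together press on it with over 16 N) and the ratchet has slipped (contact force between micrometer and blank above 16 N and value of joint thimble above 0.45 rad), for 0.1 s.
At the end, for the whole second after the job is handed in: The blank lies flat on the table, its end within 1.5 mm of the stop, within 6 mm of the table's centre line and 0.08 rad of square, clamped by the spindle with over 3 N; the ratchet has slipped 0.45 to 1.6 rad; the bystanders are within 20 mm of where they stood (x of blank_centre in the frame of micrometer between -0.0335 and -0.0305 m and y of blank_centre in the frame of micrometer between -0.006 and 0.006 m and z of blank_centre in the frame of micrometer between 0.0465 and 0.0495 m and angle between the x axis of blank_centre and the x axis of micrometer, either way round below 0.08 rad and contact force between micrometer and blank above 7 N and value of joint thimble between 0.45 and 1.6 rad); the robot touches nothing.
It fails at once if the blank is rammed against the stop (more than 30 N) (contact force between blank and stop above 30 N).
It fails at once if the ratchet is wound on more than a quarter turn (1.6 rad) past the slip (value of joint thimble above 1.6 rad).
It fails at once if a bystander is shifted more than 20 mm (distance of any of jaw_model, spirit_lamp, resin_jar, wax_tin from where it was at the start of the episode above 0.02 m).
It also fails if it takes over 72 s, if anything falls off the work surface, if the arm or the gripper's body presses on something with over 40 N, if the wrist force passes 120 N, or if a joint passes its speed limit or range.

## Robot

A 6-joint arm with a two-finger parallel gripper is mounted at the origin on the work surface. World frame = base frame: x ahead of the robot, y to its left, z up, the work surface at z = 0. Lengths are in mm, angles in rad, forces in N, time in s.
With the tool pointing down it reaches from about 350 to 875 mm from the base axis. Payload 4.2 kg.
Tool frame: the origin (TCP) lies at the very end of the fingers, on their centre line; the grasp point (between the pads) lies 19 mm behind it; z points along the fingers, y is the line along which they close (so a half turn about z gives the same grasp; the last joint's range is limited). The gripper opens to 85 mm and grips with 20 to 120 N. Pads are 22 mm wide; open, the fingers measure 114 mm over their backs; the gripper's body (76 mm by 85 mm) begins 54 mm behind the grasp point. The pads swing forward as they close: fully open they stand 13 mm farther back than shut.
Start: joints at [1.586, 0.385, 0.008, 0, -1.194, -0.259], TCP at [150.838, 606.504, 231.312] pointing down, gripper open.
Joint ranges: [-3.14, 3.14], [-1.21, 2.06], [-1.07, 1.41], [-3.16, 2.05], [-2.99, -0.16], [-3.1, 3.1]. Speed limits (rad/s): [2.79, 2.79, 3.14, 3.14, 3.14, 3.14].

## Interface

Orientations are given as a unit quaternion [x, y, z, w].
In Python, from bench import arm gives the robot as it stands. The module is installed in compiled form; this text tells all that it offers.
- The arm moves only by the tool drive_tool, never from a script. Its argument "targets" is a list of rows, each a list of 5 numbers: the closure, from -1 (fully open) to 1 (shut), then the shift along the tool's x, y, z in mm, then the turn about the tool's z in degrees. In form: [[grip, tx, ty, tz, roll], ...]. A call has 1 to 12 rows; each row is the pose to reach, as a shift and turn from the pose commanded when the call began, along the tool's axes at that moment; what a row does not reach only later rows make up. A row lasts 1/10 s, in which the tool goes at most 50 mm and 8.59 degrees, less where a joint would pass 70% of its speed; a pose out of reach is approached as far as the arm can. A call with a gripper value outside its range is refused whole. The fingers move at their own pace and stop on an object; the grip force is fixed at half the most. Time passes only in rows, so rows that repeat a pose let the fingers close. It gives the time, the measured TCP pose, the force, the opening and the grip force at its end, in the units of the state.
- arm.read_state(): the state, without advancing time (a new reading comes with each control period).
- arm.get_image(name): name is "scene" or "top" or "wrist"; returns the picture (420x560x3 uint8, blue, green, red); there is no depth.
- arm.camera_params(name): a dict with "fov_y" (degrees; the focal length in pixels is half the picture's height over the tangent of half this angle, whatever the lens; pixels are square), "cx", "cy" (the principal point, pixels), "rvec" (rotation vector, rad) and "tvec" (3), from world to camera coordinates, as OpenCV has them; the wrist camera has in their place "tool_from_camera" (4x4, takes a point from camera to tool coordinates, whose origin is the TCP and whose axes are the flange's). Camera axes: x right, y down, z forward; pixel columns grow to the right and rows downward; lengths in mm; the calibration is good to about 2 mm. The wrist camera is an equidistant fisheye: a pixel r from the principal point sees the ray r / f radians off the axis. A picture is of the moment at which its call begins: read the wrist's pose just before it. camera_params takes no time and is no camera call.
- arm.job_done(): hands the job in; it is judged then, once.
The state is a dict: "clock": time; "joints": joint angles; "joint_vel": joint speeds; "joint_efforts": joint torques, N m; "position": TCP position; "ee_rot": TCP orientation; "contact_force": force on the tool from outside, world axes, zero at the start; "wrist_torque": the same for the moment, N m; "gripper_width": finger opening in mm; "grasp_force": force on a finger pad.
Only numpy, scipy, OpenCV 4.12 (cv2) and the standard library are available. Lean on these libraries where they do the work, as an engineer would, in place of code of your own. Each camera call takes 0.05 s, during which the arm holds its last target. There are 200 camera calls.

## Working session

There is one attempt and no reset: what is moved stays moved. The work goes in short steps, Python scripts to look and compute and a tool call to move; the robot and the scene stay as the last step left them, time stands still between calls to the robot, and variables do not carry over. Pictures are saved under pics/ and viewed, at most 10 in all, crops included, and the job is handed in when it is done.

Besides the shell and the picture viewer there is one more tool, called after "Request:" by a JSON object that holds its "fn" and its "kwargs", one argument or row to a line. drive_tool: Moves the arm, as the interface text tells. Its arguments: {"type":"object","properties":{"targets":{"type":"array","items":{"type":"array","items":{"type":"number"}}}},"required":["targets"]}

```bash
mkdir -p pics; cat > h.py <<'E'
import numpy as np, cv2
from scipy.spatial.transform import Rotation as R
from bench import arm
def ray(name,u,v,st=None):
    p=arm.camera_params(name); f=210/np.tan(np.radians(p["fov_y"]/2))
    a=np.array([u-p["cx"],v-p["cy"]])
    if name=="wrist":
        st=st or arm.read_state(); r=np.hypot(*a); th=r/f
        d=np.r_[a/max(r,1e-9)*np.sin(th),np.cos(th)]
        T=np.array(p["tool_from_camera"]); Q=R.from_quat(st["ee_rot"]).as_matrix()
        return np.array(st["position"])+Q@T[:3,3], Q@T[:3,:3]@d
    M=cv2.Rodrigues(np.array(p["rvec"],float))[0]; t=np.array(p["tvec"],float).ravel()
    return -M.T@t, M.T@np.r_[a/f,1]
def onz(name,u,v,z,st=None):
    o,d=ray(name,u,v,st); return o+d*(z-o[2])/d[2]
def proj(name,P):
    p=arm.camera_params(name); f=210/np.tan(np.radians(p["fov_y"]/2))
    M=cv2.Rodrigues(np.array(p["rvec"],float))[0]; c=M@np.array(P,float)+np.array(p["tvec"],float).ravel()
    return c[:2]/c[2]*f+[p["cx"],p["cy"]]
E
python3 - <<'E'
from h import *
s=arm.read_state();print(s)
for n in("scene","top"):
    i=arm.get_image(n);cv2.imwrite(f"pics/{n}_raw.png",i);cv2.imwrite(f"pics/{n}1.png",cv2.resize(i,(800,600),interpolation=cv2.INTER_CUBIC))
    print(n,ray(n,280,210),arm.camera_params(n)['fov_y'])
p=arm.camera_params("wrist");print(p)
E
```

```text
{'clock': 0.0, 'joints': array([ 1.58560210e+00,  3.85542606e-01,  6.59938095e-03, -5.10490526e-04,
       -1.19399318e+00, -2.58589568e-01]), 'joint_vel': array([-0.00160982, -0.00155136, -0.00177869,  0.00033138,  0.00049845,
        0.00030467]), 'joint_efforts': array([ 4.61974814e-04, -3.92287016e+01,  1.88395840e+01,  4.18612674e+00,
       -4.76114845e-03,  9.71474208e-07]), 'position': array([150.70405106, 605.94362216, 230.21795173]), 'ee_rot': array([ 9.92568325e-01, -1.21683685e-01, -8.92081419e-05,  1.09238686e-03]), 'contact_force': array([ 1.25773027, -0.03305681, -0.40367465]), 'wrist_torque': array([-0.00561561,  0.05878946,  0.00326645]), 'grasp_force': 0.0, 'gripper_width': 85.51055431301816}
scene (array([1345.97002978,    9.50183807,  913.17603551]), array([-0.67886594, -0.05913693, -0.73203631])) 45.633569030321155
top (array([ 421.07424678,   -3.18835492, 1256.11368244]), array([ 0.12900061, -0.00783296, -0.9916634 ])) 47.27320536736417
{'fov_y': 65.70646984690485, 'cx': 279.33772831851695, 'cy': 208.11859185695133, 'tool_from_camera': array([[-6.09779428e-04, -9.63401426e-01, -2.68062158e-01,
         6.55868742e+01],
       [ 9.99999428e-01, -3.51769849e-04, -1.01052497e-03,
        -6.88302942e-01],
       [ 8.79245015e-04, -2.68062620e-01,  9.63401089e-01,
        -1.42542414e+02],
       [ 0.00000000e+00,  0.00000000e+00,  0.00000000e+00,
         1.00000000e+00]])}
```

View pics/top1.png

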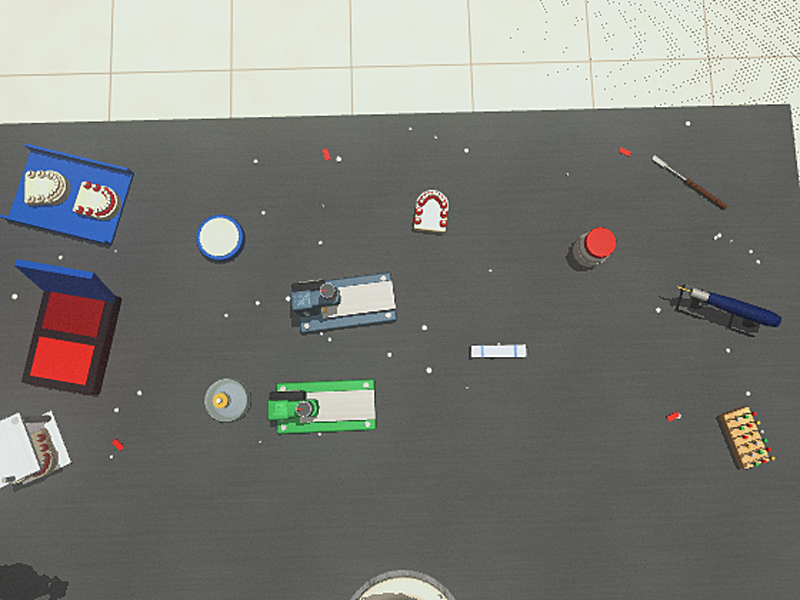

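View pics/scene1.png

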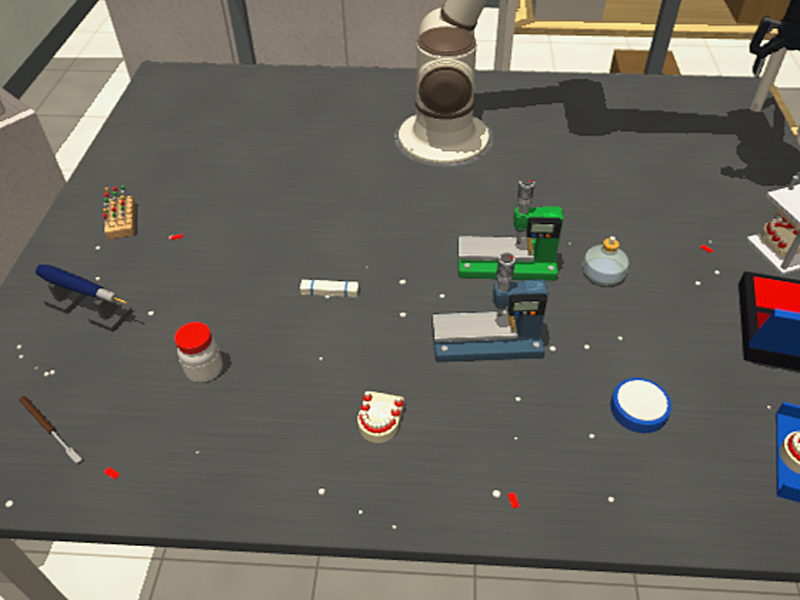

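The top view shows the blue-grey micrometer around (340,302) with its throat facing right, the blank at (498,351) and the green decoy at (322,407). I'll enlarge the relevant part.

```bash
python3 - <<'E'
from h import *
i=cv2.imread("pics/top_raw.png")
cv2.imwrite("pics/crop1.png",cv2.resize(i[180:260,195:375],None,fx=4.4,fy=4.4,interpolation=cv2.INTER_CUBIC))
E
```

```text
(no output)
```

View pics/crop1.png

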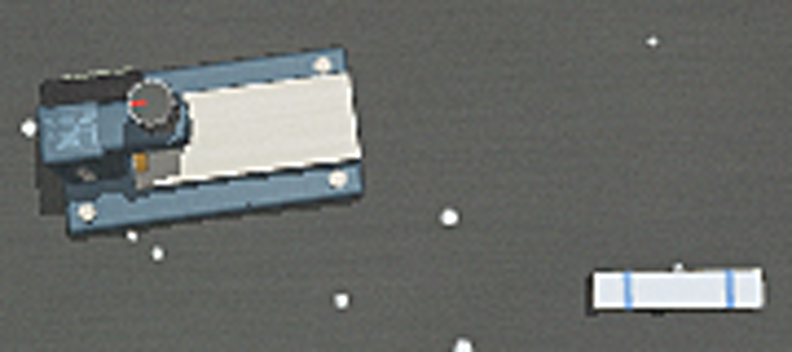

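The crop shows the table's outer edge at (348,72)-(360,158), the thimble top at (152,103), and the blank's corners at (593,270), (593,308), (763,268) and (763,307).

```bash
python3 - <<'E'
from h import *
c=lambda u,v,z:onz("top",195+(u-1.7)/4.4,180+(v-1.7)/4.4,z)[:2]
a,b=c(348,72,40),c(360,158,40);tf=(a+b)/2;th=c(152,103,187)
print("edge",a,b,np.linalg.norm(a-b),"front",tf,"thimble",th,np.linalg.norm(th-tf))
d=th-tf;print("yaw deg",np.degrees(np.arctan2(d[1],d[0])), np.degrees(np.arctan2(*(a-b)[::-1]))+90)
lo=c(70,236,12);hi=c(362,193,12);print("foot yaw",np.degrees(np.arctan2(*(lo-hi)[::-1])),np.linalg.norm(lo-hi))
k=[c(593,270,16),c(593,308,16),c(763,268,16),c(763,307,16)]
print("blank",np.mean(k,0),k[0]+k[1]-k[2]-k[3])
for n,u,v,z in(("jaw",431,212,35),("jar",600,243,85),("tin",220,238,26),("lamp",228,400,30)):print(n,onz("top",u*.7,v*.7,z)[:2])
print(R.from_quat(arm.read_state()["ee_rot"]).as_matrix().round(3))
E
```

```text
edge [616.01010214   2.28143162] [565.33334329  -3.27409649] 50.980366608124534 front [ 5.90671723e+02 -4.96332434e-01] thimble [579.29252863 102.22693688] 103.35161400262145
yaw deg 96.32118132795384 96.25616735711257
foot yaw 96.7396438897114 174.01985235821442
blank [ 485.82627396 -187.65076954] [  4.14772348 199.756189  ]
jaw [740.57939637 -74.32890528]
jar [ 663.63411881 -364.61375997]
tin [704.97248874 312.84926021]
lamp [411.52182498 295.7646047 ]
[[ 0.97  -0.242 -0.   ]
 [-0.242 -0.97  -0.002]
 [ 0.     0.002 -1.   ]]
```

Request:
{"fn": "drive_tool", "kwargs": {
  "targets": [
    [-1,526,724,0,77],
    [-1,526,724,0,77],
    [-1,526,724,0,77],
    [-1,526,724,0,77],
    [-1,526,724,0,77],
    [-1,526,724,0,77],
    [-1,526,724,0,77],
    [-1,526,724,0,77],
    [-1,526,724,0,77],
    [-1,526,724,0,77],
    [-1,526,724,0,77],
    [-1,526,724,0,77]
  ]
}}

```text
clock: 1.3
position: [375.9, 48.3, 231.5]
ee_rot: [-0.701, 0.713, -0.0, 0.0]
contact_force: [1.2, 0.8, 0.3]
gripper_width: 85.0
grasp_force: 0.0
```

```bash
cat >> h.py <<'E'
def go(x,y,z,yaw):
    s=arm.read_state();Q=R.from_quat(s["ee_rot"]).as_matrix()
    d=Q.T@(np.array([x,y,z])-s["position"]);cy=np.degrees(np.arctan2(Q[1,0],Q[0,0]))
    print("t",s["clock"],"pos",s["position"].round(1),"yaw",round(cy,2),"F",s["contact_force"].round(1),"M",s["wrist_torque"].round(3),"w",round(s["gripper_width"],1),"j",s["joints"].round(2))
    print("MOVE",d.round(1),"roll",round((cy-yaw+180)%360-180,2))
E
python3 -c "
from h import *
go(486,-224,130,-91.2)"
```

```text
t 1.3 pos [375.9  48.3 231.5] yaw -90.93 F [1.2 0.8 0.3] M [ 0.079 -0.138 -0.003] w 85.0 j [ 0.56 -0.05 -0.54 -0.   -1.09 -0.58]
MOVE [ 270.6 -114.4  101.4] roll 0.27
```

Request:
{"fn": "drive_tool", "kwargs": {
  "targets": [
    [-1,270,-114,0,0],
    [-1,270,-114,0,0],
    [-1,270,-114,60,0],
    [-1,270,-114,90,0],
    [-1,270,-114,100,0],
    [-1,270,-114,100,0],
    [-1,270,-114,100,0],
    [-1,270,-114,100,0],
    [-1,270,-114,100,0],
    [-1,270,-114,100,0]
  ]
}}

```text
clock: 2.3
position: [485.5, -220.6, 132.5]
ee_rot: [-0.702, 0.713, -0.001, 0.001]
contact_force: [-0.7, 0.2, 0.4]
gripper_width: 85.5
grasp_force: 0.0
```

```bash
python3 - <<'E'
from h import *
go(486,-224,3,-91.2)
i=arm.get_image("wrist");cv2.imwrite("pics/w1.png",cv2.resize(i,(800,600),interpolation=cv2.INTER_CUBIC))
E
```

```text
t 2.3 pos [ 485.5 -220.6  132.5] yaw -90.88 F [-0.7  0.2  0.4] M [ 0.023  0.043 -0.011] w 85.5 j [-0.12  0.33 -0.36  0.   -0.89  0.11]
MOVE [  3.4  -0.3 129.5] roll 0.32
```

View pics/w1.png

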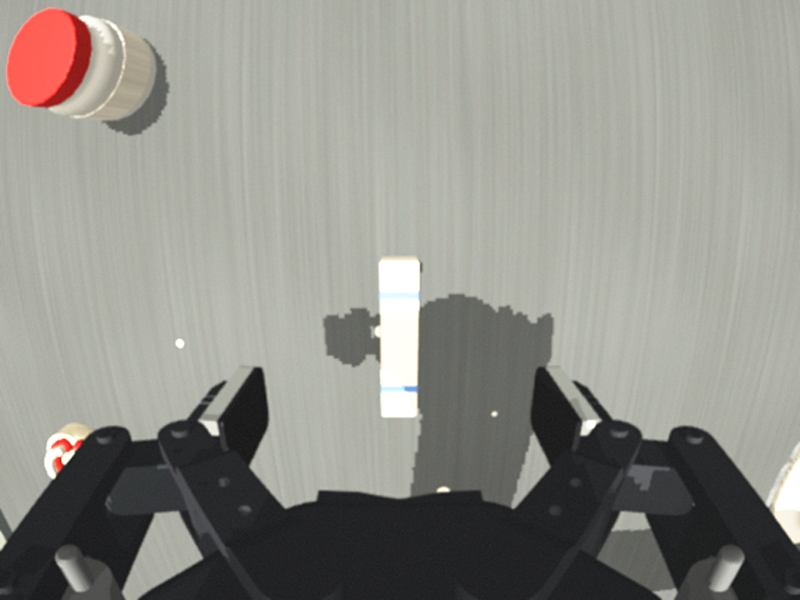

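The wrist view shows the blank upright in the image. Its outer end is at (400,260), its inner end at (400,416), and its edges are at u = 380 and 419.

```bash
python3 - <<'E'
from h import *
a=onz("wrist",399.5*.7,260*.7,16);b=onz("wrist",399.5*.7,416*.7,16)
print(a,b,np.linalg.norm(a-b),(a+b)/2,np.degrees(np.arctan2(*(b-a)[1::-1])))
E
```

```text
[ 483.39704872 -236.83685289   16.        ] [ 484.94749896 -136.24256502   16.        ] 100.6062356324573 [ 484.17227384 -186.53970895   16.        ] 89.11697549309757
```

Request:
{"fn": "drive_tool", "kwargs": {
  "targets": [
    [-1,3,0,45,0],
    [-1,3,0,90,0],
    [-1,3,0,115,0],
    [-1,3,0,125,0],
    [-1,3,0,128.5,0],
    [-1,3,0,128.5,0],
    [1,3,0,128.5,0],
    [1,3,0,128.5,0],
    [1,3,0,128.5,0],
    [1,3,0,128.5,0],
    [1,3,0,128.5,0],
    [1,3,0,128.5,0]
  ]
}}

```text
clock: 3.55
position: [485.7, -224.7, 3.5]
ee_rot: [-0.701, 0.713, -0.0, 0.0]
contact_force: [-0.6, 1.5, 5.7]
gripper_width: 20.2
grasp_force: 59.9
```

Request:
{"fn": "drive_tool", "kwargs": {
  "targets": [
    [1,0,0,0,0],
    [1,0,0,0,0],
    [1,0,0,0,0],
    [1,0,0,0,0],
    [1,0,0,0,0]
  ]
}}

```text
clock: 4.05
position: [485.7, -224.7, 3.5]
ee_rot: [-0.701, 0.713, -0.001, 0.0]
contact_force: [-1.0, 0.7, 5.7]
gripper_width: 20.5
grasp_force: 59.9
```

```bash
python3 -c "
from h import *
import numpy as np
c=np.array([579.3,102.8]);u=np.array([np.cos(np.radians(96.4)),np.sin(np.radians(96.4))])
p=c-u*120;print(p)
go(*p,85,-83.6)"
```

```text
[592.67627186 -16.4521503 ]
t 4.05 pos [ 485.7 -224.7    3.5] yaw -90.95 F [-1.   0.7  5.7] M [0.225 0.202 0.001] w 20.5 j [-0.13  0.51 -0.47  0.   -0.58  0.11]
MOVE [-210.  -103.6  -81.4] roll -7.35
```

Request:
{"fn": "drive_tool", "kwargs": {
  "targets": [
    [1,0,0,-40,0],
    [1,0,0,-82,0],
    [1,-50,-20,-82,-4],
    [1,-90,-45,-82,-7.3],
    [1,-130,-70,-82,-7.3],
    [1,-170,-90,-82,-7.3],
    [1,-200,-103,-82,-7.3],
    [1,-205,-103,-82,-7.3],
    [1,-205,-103,-82,-7.3],
    [1,-205,-103,-82,-7.3],
    [1,-205,-103,-82,-7.3]
  ]
}}

```text
clock: 5.15
position: [590.9, -22.6, 84.6]
ee_rot: [0.745, -0.668, -0.0, 0.0]
contact_force: [0.2, 0.1, -1.9]
gripper_width: 20.2
grasp_force: 59.4
```

```bash
python3 - <<'E'
from h import *
go(592.7,-16.5,45,-83.6)
i=arm.get_image("wrist");cv2.imwrite("pics/w2.png",cv2.resize(i,(800,600),interpolation=cv2.INTER_CUBIC))
i=arm.get_image("scene");cv2.imwrite("pics/s2.png",cv2.resize(i[180:270,260:420],None,fx=5,fy=5,interpolation=cv2.INTER_CUBIC))
E
```

```text
t 5.15 pos [590.9 -22.6  84.6] yaw -83.76 F [ 0.2  0.1 -1.9] M [-0.063  0.042  0.055] w 20.2 j [ 0.24  0.47 -0.26 -0.   -0.84 -0.13]
MOVE [-5.8 -2.5 39.6] roll -0.16
```

View pics/w2.png

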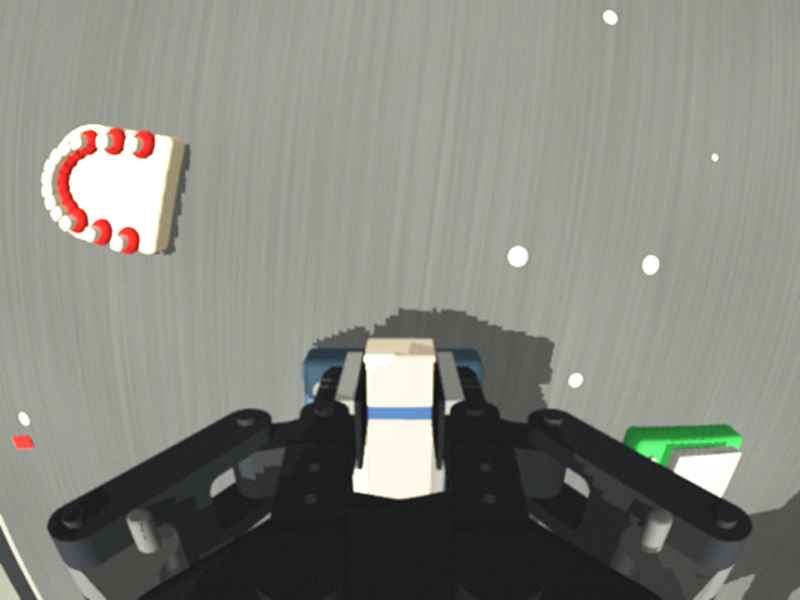

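View pics/s2.png

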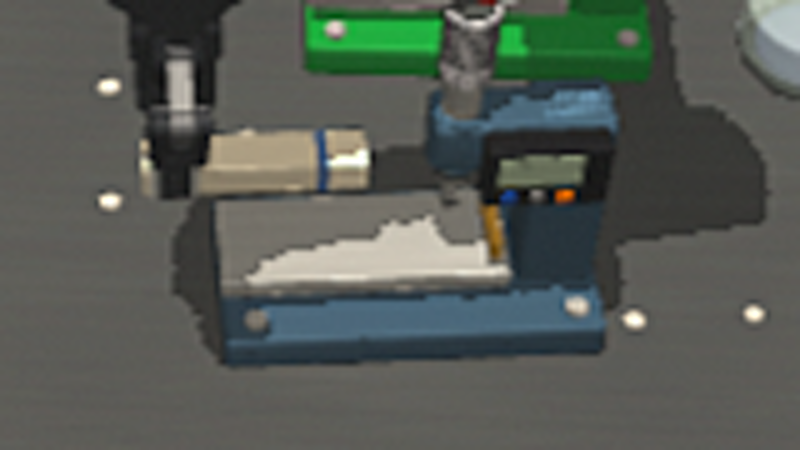

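Wrist view: the blank is held straight, with the foot's outer top edge at (305,358)-(482,358). Scene crop: the blank is level, with its far end short of the spindle at about (365,165).

```bash
python3 - <<'E'
from h import *
s=arm.read_state()
a=onz("wrist",305*.7,350*.7,12);b=onz("wrist",482*.7,349*.7,12)
Q=R.from_quat(s["ee_rot"]).as_matrix()
print(a,b,np.linalg.norm(a-b)); print([Q.T@(q-s["position"]) for q in (a,b)])
u=np.array([np.cos(np.radians(96.4)),np.sin(np.radians(96.4))]);v=np.array([-u[1],u[0]])
c=np.array([579.3,102.8])
for q in(a[:2],b[:2],s["position"][:2]):print((q-c)@u,(q-c)@v)
# scene check of mic pose via thimble top / mouth / table corners, blank far end
for P in((*c,187),(*(c-u*105+v*26),40),(*(c-u*105-v*26),40)):print((proj("scene",P)-[260,180])*5)
E
```

```text
[634.52032153   3.7062092   12.        ] [545.67281664  -6.53404987  12.        ] 89.43568656404729
[array([-21.34180663, -45.88973509,  72.80660441]), array([-20.81786873,  43.54441214,  72.83541722])]
-104.63158055899736 -43.830304973368634
-104.90428501217359 45.60496582883628
-125.843276768559 2.095746135111224
[476.10785847   2.16473814]
[216.09928514 199.92491917]
[224.57230759 285.08837258]
```

Request:
{"fn": "drive_tool", "kwargs": {
  "targets": [
    [1,0,-1.2,20,0.2],
    [1,0,-1.2,36,0.2],
    [1,-10,-1.2,36,0.2],
    [1,-22,-1.2,36,0.2],
    [1,-26,-1.2,36,0.2],
    [1,-26,-1.2,38,0.2],
    [1,-26,-1.2,39,0.2],
    [1,-26,-1.2,39,0.2],
    [1,-26,-1.2,39,0.2],
    [1,-26,-1.2,39,0.2]
  ]
}}

```text
clock: 6.25
position: [590.1, 4.4, 45.9]
ee_rot: [0.744, -0.668, 0.0, -0.0]
contact_force: [-0.3, -0.3, -0.4]
gripper_width: 20.2
grasp_force: 59.4
```

```bash
python3 -c "
from h import *
go(587,4,43.5,-83.5)"
```

```text
t 6.25 pos [590.1   4.4  45.9] yaw -83.89 F [-0.3 -0.3 -0.4] M [-0.025  0.034  0.019] w 20.2 j [ 0.28  0.52 -0.3   0.   -0.75 -0.18]
MOVE [0.1 3.1 2.4] roll -0.39
```

Request:
{"fn": "drive_tool", "kwargs": {
  "targets": [
    [1,0,0,0.7,-0.4],
    [1,0,0,1.4,-0.4],
    [1,0,0,1.4,-0.4],
    [1,0,0,1.4,-0.4]
  ]
}}

```text
clock: 6.65
position: [590.0, 4.6, 44.4]
ee_rot: [0.746, -0.666, -0.0, 0.0]
contact_force: [0.2, -0.2, 0.0]
gripper_width: 20.2
grasp_force: 59.4
```

Request:
{"fn": "drive_tool", "kwargs": {
  "targets": [
    [1,0,0,0.7,0],
    [1,0,0,0.7,0],
    [1,0,0,0.7,0]
  ]
}}

```text
clock: 6.95
position: [590.1, 4.7, 43.7]
ee_rot: [0.746, -0.666, 0.0, -0.0]
contact_force: [1.2, 0.2, -1.3]
gripper_width: 19.9
grasp_force: 59.4
```

Request:
{"fn": "drive_tool", "kwargs": {
  "targets": [
    [1,0,0,0.7,0],
    [1,0,0,0.7,0],
    [1,0,0,0.7,0]
  ]
}}

```text
clock: 7.25
position: [590.2, 4.6, 43.5]
ee_rot: [0.746, -0.666, 0.0, -0.0]
contact_force: [-2.0, -0.0, 3.3]
gripper_width: 20.3
grasp_force: 60.0
```

Request:
{"fn": "drive_tool", "kwargs": {
  "targets": [
    [1,0,0,0.6,0],
    [1,0,0,0.6,0],
    [1,0,0,0.6,0]
  ]
}}

```text
clock: 7.55
position: [590.2, 4.6, 43.5]
ee_rot: [0.746, -0.666, 0.0, -0.0]
contact_force: [-3.1, 0.8, 7.8]
gripper_width: 20.6
grasp_force: 60.5
```

Request:
{"fn": "drive_tool", "kwargs": {
  "targets": [
    [1,-3,0,-0.7,0],
    [1,-7,0,-0.7,0],
    [1,-11,0,-0.7,0],
    [1,-15,0,-0.7,0],
    [1,-19,0,-0.7,0],
    [1,-22,0,-0.7,0],
    [1,-24,0,-0.7,0],
    [1,-24,0,-0.7,0],
    [1,-24,0,-0.7,0]
  ]
}}

```text
clock: 8.45
position: [587.7, 28.9, 43.5]
ee_rot: [0.746, -0.665, 0.0, -0.0]
contact_force: [0.7, -3.1, 6.6]
gripper_width: 20.3
grasp_force: 60.2
```

Request:
{"fn": "drive_tool", "kwargs": {
  "targets": [
    [1,-0.7,0,0,0],
    [1,-1.4,0,0,0],
    [1,-2,0,0,0],
    [1,-2,0,0,0]
  ]
}}

```text
clock: 8.85
position: [587.5, 30.6, 43.5]
ee_rot: [0.746, -0.665, 0.0, -0.0]
contact_force: [0.0, -3.6, 5.2]
gripper_width: 20.3
grasp_force: 60.2
```

Request:
{"fn": "drive_tool", "kwargs": {
  "targets": [
    [1,-0.5,0,0,0],
    [1,-1,0,0,0],
    [1,-1,0,0,0]
  ]
}}

```text
clock: 9.15
position: [587.4, 31.6, 43.5]
ee_rot: [0.746, -0.666, 0.0, -0.0]
contact_force: [0.3, -3.8, 5.5]
gripper_width: 20.2
grasp_force: 60.2
```

Request:
{"fn": "drive_tool", "kwargs": {
  "targets": [
    [1,-0.4,0,0,0],
    [1,-0.8,0,0,0],
    [1,-0.8,0,0,0]
  ]
}}

```text
clock: 9.45
position: [587.3, 32.3, 43.5]
ee_rot: [0.746, -0.666, 0.0, -0.0]
contact_force: [1.1, -4.3, 6.0]
gripper_width: 20.0
grasp_force: 60.2
```

Request:
{"fn": "drive_tool", "kwargs": {
  "targets": [
    [1,-0.4,0,0,0],
    [1,-0.8,0,0,0],
    [1,-0.8,0,0,0]
  ]
}}

```text
clock: 9.75
position: [587.2, 33.1, 43.5]
ee_rot: [0.746, -0.666, 0.0, -0.0]
contact_force: [0.6, -3.9, 5.3]
gripper_width: 20.3
grasp_force: 60.2
```

Request:
{"fn": "drive_tool", "kwargs": {
  "targets": [
    [1,-0.4,0,0,0],
    [1,-0.8,0,0,0],
    [1,-0.8,0,0,0]
  ]
}}

```text
clock: 10.05
position: [587.1, 33.9, 43.5]
ee_rot: [0.746, -0.666, 0.0, -0.0]
contact_force: [0.5, -3.8, 5.3]
gripper_width: 20.3
grasp_force: 60.2
```

Request:
{"fn": "drive_tool", "kwargs": {
  "targets": [
    [1,-0.4,0,0,0],
    [1,-0.8,0,0,0],
    [1,-0.8,0,0,0]
  ]
}}

```text
clock: 10.35
position: [587.0, 34.7, 43.5]
ee_rot: [0.746, -0.666, 0.0, -0.0]
contact_force: [0.8, -4.2, 5.2]
gripper_width: 20.4
grasp_force: 60.2
```

Request:
{"fn": "drive_tool", "kwargs": {
  "targets": [
    [1,-0.4,0,0,0],
    [1,-0.8,0,0,0],
    [1,-0.8,0,0,0]
  ]
}}

```text
clock: 10.65
position: [586.9, 35.0, 43.5]
ee_rot: [0.746, -0.666, 0.001, 0.0]
contact_force: [1.9, -6.5, 4.4]
gripper_width: 20.2
grasp_force: 60.2
```

Request:
{"fn": "drive_tool", "kwargs": {
  "targets": [
    [1,-0.4,0,0,0],
    [1,-0.8,0,0,0],
    [1,-0.8,0,0,0]
  ]
}}

```text
clock: 10.95
position: [586.9, 35.0, 43.5]
ee_rot: [0.746, -0.666, 0.001, 0.0]
contact_force: [1.9, -8.7, 4.8]
gripper_width: 20.4
grasp_force: 60.2
```

Request:
{"fn": "drive_tool", "kwargs": {
  "targets": [
    [0.3,0,0,0,0],
    [0.3,0,0,0,0],
    [-0.2,0,0,0,0],
    [-1,0,0,0,0],
    [-1,0,0,0,0],
    [-1,0,0,0,0],
    [-1,15,0,-20,0],
    [-1,30,0,-60,0],
    [-1,30,0,-90,0],
    [-1,30,0,-90,0]
  ]
}}

```text
clock: 11.95
position: [593.0, 6.5, 138.3]
ee_rot: [0.746, -0.666, 0.003, -0.004]
contact_force: [1.6, 0.1, 0.5]
gripper_width: 85.4
grasp_force: 0.0
```

```bash
python3 - <<'E'
from h import *
go(579.3,102.8,215,-83.6)
i=arm.get_image("wrist");j=arm.get_image("scene")
a=cv2.resize(i[200:420,150:410],(520,440),interpolation=cv2.INTER_CUBIC)
cv2.imwrite("pics/w3.png",cv2.resize(i,(800,600),interpolation=cv2.INTER_CUBIC))
cv2.imwrite("pics/s3.png",cv2.resize(j[170:270,280:420],None,fx=5.7,fy=5.7,interpolation=cv2.INTER_CUBIC))
E
```

```text
t 11.95 pos [593.    6.5 138.3] yaw -83.45 F [1.6 0.1 0.5] M [ 0.016 -0.1   -0.001] w 85.4 j [ 0.28  0.41 -0.21  0.   -0.94 -0.17]
MOVE [-97.3   1.8 -76.7] roll 0.15
```

View pics/w3.png

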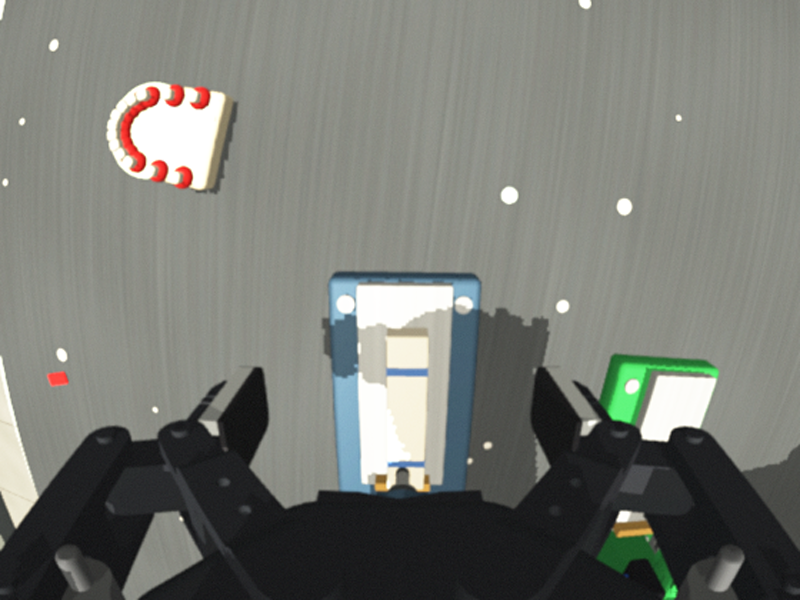

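View pics/s3.png

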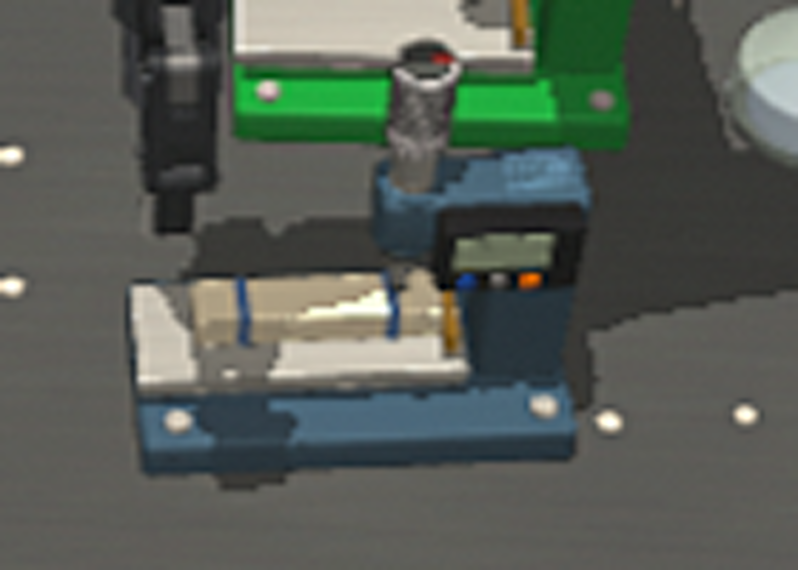

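Wrist view: the blank lies square on the table, centred at column 407 against a table centre of 404.5 (about 1.5 mm off), with its end at the brass stop at row 485. The scene crop agrees. Next I'll go up over the thimble, turned back counter-clockwise to leave the last joint room.

Request:
{"fn": "drive_tool", "kwargs": {
  "targets": [
    [-1,0,1.5,-45,0],
    [-1,0,1.5,-80,-8],
    [-1,-20,1.5,-80,-16],
    [-1,-50,1.5,-80,-24],
    [-1,-80,1.5,-80,-32],
    [-1,-97,1.5,-80,-40],
    [-1,-97,1.5,-80,-48],
    [-1,-97,1.5,-80,-56],
    [-1,-97,1.5,-80,-64],
    [-1,-97,1.5,-80,-72],
    [-1,-97,1.5,-80,-80],
    [-1,-97,1.5,-80,-80]
  ]
}}

```text
clock: 13.25
position: [576.5, 102.6, 211.2]
ee_rot: [1.0, -0.03, -0.002, 0.001]
contact_force: [0.1, 0.9, 0.3]
gripper_width: 85.7
grasp_force: 0.0
```

Request:
{"fn": "drive_tool", "kwargs": {
  "targets": [
    [-1,0,0,0,-8],
    [-1,0,0,0,-16],
    [-1,0,0,0,-24],
    [-1,0,0,0,-32],
    [-1,0,0,0,-40],
    [-1,0,0,0,-48],
    [-1,0,0,0,-56],
    [-1,0,0,0,-64],
    [-1,0,0,0,-72],
    [-1,0,0,0,-80],
    [-1,0,0,0,-85],
    [-1,0,0,0,-85]
  ]
}}

```text
clock: 14.45
position: [576.8, 102.6, 212.0]
ee_rot: [0.758, 0.652, -0.001, -0.0]
contact_force: [-1.2, -0.0, -0.1]
gripper_width: 85.5
grasp_force: 0.0
```

```bash
python3 - <<'E'
from h import *
go(579,102.8,152,88)
i=arm.get_image("wrist")
cv2.imwrite("pics/w4.png",cv2.resize(i,(800,600),interpolation=cv2.INTER_CUBIC))
E
```

```text
t 14.45 pos [576.8 102.6 212. ] yaw 81.37 F [-1.2 -0.  -0.1] M [-0.025  0.004  0.053] w 85.5 j [ 0.45  0.33 -0.12 -0.   -1.12  2.54]
MOVE [ 0.6  2.3 60. ] roll -6.63
```

View pics/w4.png

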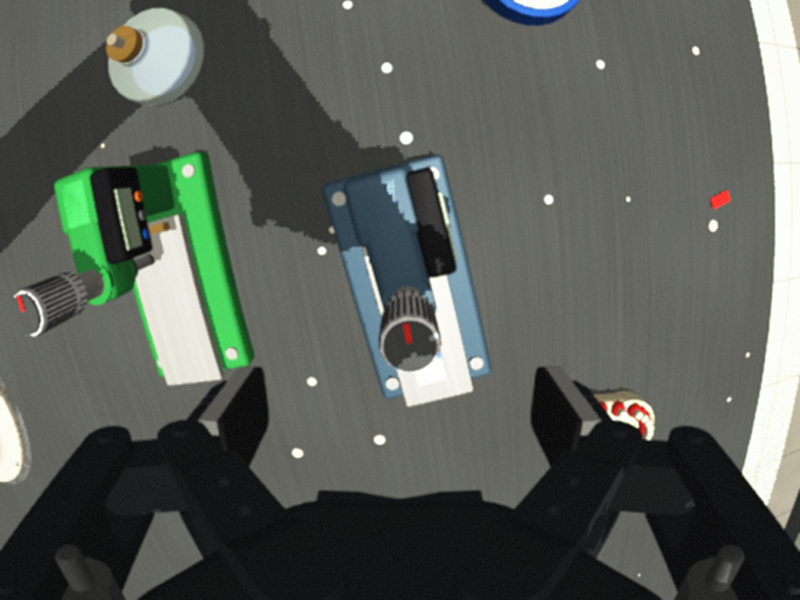

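Wrist view: the thimble's top disc is centred at (410,343), with a red mark pointing up the image.

```bash
python3 - <<'E'
from h import *
p=onz("wrist",410*.7,343*.7,187);print(p)
s=arm.read_state();Q=R.from_quat(s["ee_rot"]).as_matrix();print(Q.T@(p-s["position"]))
E
```

```text
[579.54691047 106.03365804 187.        ]
[ 3.82431647  2.14930104 25.12211877]
```

Request:
{"fn": "drive_tool", "kwargs": {
  "targets": [
    [-1,1.8,2.3,10,-8],
    [-1,1.8,2.3,30,-16],
    [-1,1.8,2.3,50,-18],
    [-1,1.8,2.3,59,-18],
    [-1,1.8,2.3,59,-18],
    [-1,1.8,2.3,59,-18],
    [1,1.8,2.3,59,-18],
    [1,1.8,2.3,59,-18],
    [1,1.8,2.3,59,-18],
    [1,1.8,2.3,59,-18],
    [1,1.8,2.3,59,-18],
    [1,1.8,2.3,59,-18]
  ]
}}

```text
clock: 15.7
position: [580.8, 104.3, 154.9]
ee_rot: [0.646, 0.763, 0.001, 0.001]
contact_force: [2.6, -0.5, 2.1]
gripper_width: 22.5
grasp_force: 58.8
```

```bash
cat > t.py <<'E'
from h import *
s=arm.read_state();M=[]
for k in range(8):
    arm.get_image("scene");M.append(arm.read_state()["wrist_torque"])
M=np.array(M);print("M",M.mean(0).round(4),"sd",M.std(0).round(4))
go(579.4,104,153,88)
E
python3 t.py
```

```text
M [-0.0356 -0.7891 -0.023 ] sd [0.0281 0.1392 0.0368]
t 16.1 pos [580.8 104.3 154.8] yaw 99.55 F [ 3.9 -0.3  4. ] M [-0.072 -0.996  0.008] w 22.7 j [ 0.45  0.39 -0.19  0.   -0.99  2.86]
MOVE [-0.  -1.4  1.8] roll 11.55
```

Request:
{"fn": "drive_tool", "kwargs": {
  "targets": [
    [1,0,1,0,8],
    [1,0,1,0,16],
    [1,0,1,0,24],
    [1,0,1,0,32],
    [1,0,1,0,40]
  ]
}}

```text
clock: 16.6
position: [581.4, 104.2, 154.8]
ee_rot: [0.869, 0.494, 0.001, 0.0]
contact_force: [2.5, 0.3, 5.3]
gripper_width: 22.6
grasp_force: 59.3
```

```bash
cat > t.py <<'E'
from h import *
M=[];E=[]
for k in range(6):
    s=arm.read_state();M.append(s["wrist_torque"]);E.append(s["joint_efforts"][5]);arm.get_image("scene")
M=np.array(M);print("Mz",M[:,2].mean().round(4),M[:,2].std().round(4),"j6 effort",np.round(E,4))
go(580.8,104,153,88)
E
python3 t.py
```

```text
Mz -0.0157 0.0257 j6 effort [ 0.892  -0.2587 -0.4901 -0.117  -0.0122  0.0066]
t 16.9 pos [581.4 104.2 154.8] yaw 59.74 F [ 1.5 -0.7  5.6] M [-0.14  -0.795 -0.004] w 22.3 j [ 0.45  0.39 -0.19  0.   -0.99  2.16]
MOVE [-0.5 -0.4  1.8] roll -28.26
```

Request:
{"fn": "drive_tool", "kwargs": {
  "targets": [
    [1,0,0,0,2],
    [1,0,0,0,4],
    [1,0,0,0,6],
    [1,0,0,0,8],
    [1,0,0,0,9],
    [1,0,0,0,10]
  ]
}}

```text
clock: 17.5
position: [581.5, 104.1, 154.8]
ee_rot: [0.907, 0.42, 0.001, 0.0]
contact_force: [3.2, -0.6, 5.7]
gripper_width: 22.3
grasp_force: 59.4
```

```bash
python3 t.py
```

```text
Mz -0.0025 0.0195 j6 effort [ 0.0972 -0.0348 -0.0391 -0.001   0.0081  0.0098]
t 17.8 pos [581.5 104.1 154.8] yaw 49.74 F [ 3.6 -0.8  4.4] M [-0.243 -0.947  0.047] w 22.2 j [ 0.45  0.39 -0.19  0.   -0.99  1.99]
MOVE [-0.6 -0.4  1.8] roll -38.26
```

Request:
{"fn": "drive_tool", "kwargs": {
  "targets": [
    [1,0,0,0,6],
    [1,0,0,0,12],
    [1,0,0,0,18],
    [1,0,0,0,24],
    [1,0,0,0,27],
    [1,0,0,0,29],
    [1,0,0,0,30],
    [1,0,0,0,30],
    [1,0,0,0,30]
  ]
}}

```text
clock: 18.7
position: [581.7, 103.9, 154.8]
ee_rot: [0.985, 0.171, 0.001, 0.0]
contact_force: [4.6, -2.6, 4.4]
gripper_width: 22.6
grasp_force: 59.4
```

```bash
sed -i 's/range(6)/range(4)/' t.py; python3 t.py
```

```text
Mz 0.0003 0.0236 j6 effort [0.0073 0.0088 0.0091 0.0091]
t 18.9 pos [581.7 103.9 154.8] yaw 19.67 F [ 4.7 -3.3  5.8] M [-0.803 -1.28  -0.056] w 22.2 j [ 0.45  0.39 -0.19  0.   -0.99  1.46]
MOVE [-0.8 -0.4  1.8] roll -68.33
```

Request:
{"fn": "drive_tool", "kwargs": {
  "targets": [
    [1,0,0,0,6],
    [1,0,0,0,12],
    [1,0,0,0,18],
    [1,0,0,0,24],
    [1,0,0,0,27],
    [1,0,0,0,29],
    [1,0,0,0,30],
    [1,0,0,0,30],
    [1,0,0,0,30]
  ]
}}

```text
clock: 19.8
position: [581.7, 103.4, 154.8]
ee_rot: [0.996, -0.09, 0.001, 0.0]
contact_force: [5.7, -3.9, 4.4]
gripper_width: 22.5
grasp_force: 59.4
```

```bash
python3 t.py
```

```text
Mz -0.0428 0.0278 j6 effort [0.0079 0.0096 0.0099 0.0099]
t 20.0 pos [581.8 103.5 154.8] yaw -10.34 F [ 4.3 -3.5  5. ] M [-1.099 -1.489 -0.011] w 22.4 j [ 0.45  0.39 -0.19  0.   -0.99  0.94]
MOVE [-1.  -0.3  1.8] roll -98.34
```

Request:
{"fn": "drive_tool", "kwargs": {
  "targets": [
    [1,0,0,0,6],
    [1,0,0,0,12],
    [1,0,0,0,18],
    [1,0,0,0,24],
    [1,0,0,0,27],
    [1,0,0,0,29],
    [1,0,0,0,30],
    [1,0,0,0,30],
    [1,0,0,0,30]
  ]
}}

```text
clock: 20.9
position: [581.6, 103.1, 154.8]
ee_rot: [0.939, -0.345, 0.001, 0.0]
contact_force: [3.7, -5.3, 4.8]
gripper_width: 22.4
grasp_force: 59.4
```

```bash
python3 t.py
```

```text
Mz -0.0204 0.0204 j6 effort [0.0097 0.0114 0.0117 0.0117]
t 21.1 pos [581.6 103.1 154.8] yaw -40.34 F [ 4.1 -4.4  5. ] M [-1.341 -1.395 -0.007] w 22.3 j [ 0.45  0.39 -0.19  0.   -0.99  0.41]
MOVE [-1.2 -0.2  1.8] roll -128.34
```

Request:
{"fn": "drive_tool", "kwargs": {
  "targets": [
    [1,0,0,0,6],
    [1,0,0,0,12],
    [1,0,0,0,18],
    [1,0,0,0,24],
    [1,0,0,0,27],
    [1,0,0,0,29],
    [1,0,0,0,30],
    [1,0,0,0,30],
    [1,0,0,0,30]
  ]
}}

```text
clock: 22.0
position: [581.3, 102.9, 154.8]
ee_rot: [0.817, -0.576, 0.001, 0.001]
contact_force: [3.4, -5.2, 6.1]
gripper_width: 22.6
grasp_force: 59.5
```

```bash
python3 t.py
```

```text
Mz 0.0017 0.0291 j6 effort [0.0119 0.0136 0.0139 0.0139]
t 22.2 pos [581.3 102.9 154.8] yaw -70.35 F [ 3.6 -5.6  5.4] M [-1.524 -1.207 -0.05 ] w 22.2 j [ 0.45  0.39 -0.19  0.   -0.99 -0.11]
MOVE [-1.2  0.1  1.8] roll -158.35
```

Request:
{"fn": "drive_tool", "kwargs": {
  "targets": [
    [1,0,0,0,6],
    [1,0,0,0,12],
    [1,0,0,0,18],
    [1,0,0,0,22],
    [1,0,0,0,24],
    [1,0,0,0,25],
    [1,0,0,0,25],
    [1,0,0,0,25]
  ]
}}

```text
clock: 23.0
position: [581.0, 102.8, 154.8]
ee_rot: [-0.673, 0.739, -0.001, -0.001]
contact_force: [3.6, -5.4, 6.0]
gripper_width: 22.4
grasp_force: 59.5
```

```bash
python3 t.py
```

```text
Mz -0.0222 0.0558 j6 effort [0.0135 0.0151 0.0154 0.0155]
t 23.2 pos [581.  102.8 154.8] yaw -95.34 F [ 3.1 -5.2  5.7] M [-1.607 -1.041 -0.021] w 22.6 j [ 0.45  0.39 -0.19  0.   -0.99 -0.54]
MOVE [-1.2  0.3  1.8] roll 176.66
```

Request:
{"fn": "drive_tool", "kwargs": {
  "targets": [
    [1,0,0,0,6],
    [1,0,0,0,12],
    [1,0,0,0,18],
    [1,0,0,0,22],
    [1,0,0,0,24],
    [1,0,0,0,25],
    [1,0,0,0,25],
    [1,0,0,0,25]
  ]
}}

```text
clock: 24.0
position: [580.6, 102.8, 154.8]
ee_rot: [-0.497, 0.868, -0.001, -0.001]
contact_force: [2.1, -5.1, 7.5]
gripper_width: 22.3
grasp_force: 59.6
```

```bash
python3 t.py
```

```text
Mz 0.0053 0.0048 j6 effort [0.0008 0.0026 0.0028 0.0029]
t 24.2 pos [580.6 102.9 154.8] yaw -120.34 F [ 2.9 -4.9  6. ] M [-1.431 -0.726  0.071] w 22.7 j [ 0.45  0.39 -0.19  0.   -0.99 -0.98]
MOVE [-1.1  0.4  1.8] roll 151.66
```

Request:
{"fn": "drive_tool", "kwargs": {
  "targets": [
    [1,0,0,0,3],
    [1,0,0,0,6],
    [1,0,0,0,8],
    [1,0,0,0,9],
    [1,0,0,0,10],
    [1,0,0,0,10],
    [1,0,0,0,10]
  ]
}}

```text
clock: 24.9
position: [580.5, 102.9, 154.8]
ee_rot: [-0.42, 0.908, -0.001, -0.001]
contact_force: [1.8, -5.7, 7.0]
gripper_width: 22.6
grasp_force: 59.6
```

```bash
python3 t.py
```

```text
Mz 0.0266 0.0176 j6 effort [-0.0107 -0.009  -0.0087 -0.0087]
t 25.1 pos [580.5 102.9 154.8] yaw -130.34 F [ 1.9 -4.2  8.1] M [-1.308 -0.604  0.074] w 22.6 j [ 0.45  0.39 -0.19  0.   -0.99 -1.16]
MOVE [-1.   0.5  1.8] roll 141.66
```

Request:
{"fn": "drive_tool", "kwargs": {
  "targets": [
    [1,0,0,0,3],
    [1,0,0,0,6],
    [1,0,0,0,8],
    [1,0,0,0,9],
    [1,0,0,0,10],
    [1,0,0,0,10],
    [1,0,0,0,10]
  ]
}}

```text
clock: 25.8
position: [580.4, 103.0, 154.8]
ee_rot: [-0.339, 0.941, -0.001, -0.001]
contact_force: [2.3, -5.0, 7.0]
gripper_width: 22.2
grasp_force: 59.6
```

```bash
python3 t.py
```

```text
Mz 0.0207 0.039 j6 effort [-0.013  -0.0114 -0.011  -0.011 ]
t 26.0 pos [580.4 103.  154.8] yaw -140.34 F [ 0.5 -4.1  7.3] M [-1.207 -0.497  0.065] w 22.4 j [ 0.45  0.39 -0.19  0.   -0.99 -1.33]
MOVE [-0.9  0.5  1.8] roll 131.66
```

The torque ramped between 220° and about 232°, then levelled off, so the ratchet is slipping. I'll turn about 42° more.

Request:
{"fn": "drive_tool", "kwargs": {
  "targets": [
    [1,0,0,0,6],
    [1,0,0,0,12],
    [1,0,0,0,18],
    [1,0,0,0,24],
    [1,0,0,0,30],
    [1,0,0,0,36],
    [1,0,0,0,40],
    [1,0,0,0,42],
    [1,0,0,0,42],
    [1,0,0,0,42]
  ]
}}

```text
clock: 27.0
position: [580.2, 103.5, 154.8]
ee_rot: [0.02, 1.0, -0.001, -0.001]
contact_force: [0.4, -2.9, 7.2]
gripper_width: 22.4
grasp_force: 59.7
```

```bash
python3 t.py
```

```text
Mz -0.0163 0.0329 j6 effort [-0.0218 -0.0182 -0.0176 -0.0176]
t 27.2 pos [580.2 103.5 154.8] yaw 177.67 F [ 0.8 -2.5  7.6] M [-0.753 -0.245  0.016] w 22.2 j [ 0.45  0.39 -0.19  0.   -0.99 -2.06]
MOVE [-0.6  0.5  1.8] roll 89.67
```

Saturated, with slow drift only. Now I'll open the fingers and go straight up.

Request:
{"fn": "drive_tool", "kwargs": {
  "targets": [
    [0.3,0,0,0,0],
    [0,0,0,0,0],
    [-1,0,0,0,0],
    [-1,0,0,0,0],
    [-1,0,0,0,0],
    [-1,0,0,0,0],
    [-1,0,0,-30,0],
    [-1,0,0,-60,0],
    [-1,0,0,-90,0],
    [-1,0,0,-120,0],
    [-1,0,0,-120,0],
    [-1,0,0,-120,0]
  ]
}}

```text
clock: 28.4
position: [580.8, 104.4, 274.6]
ee_rot: [0.022, 1.0, 0.001, 0.0]
contact_force: [-1.3, -0.2, -0.8]
gripper_width: 85.2
grasp_force: 0.0
```

```bash
python3 - <<'E'
from h import *
go(580,103,200,88)
j=arm.get_image("scene")
cv2.imwrite("pics/s5.png",cv2.resize(j[170:270,280:420],None,fx=5.7,fy=5.7,interpolation=cv2.INTER_CUBIC))
E
```

```text
t 28.4 pos [580.8 104.4 274.6] yaw 177.52 F [-1.3 -0.2 -0.8] M [-0.011  0.044 -0.048] w 85.2 j [ 0.45  0.3  -0.01 -0.   -1.26 -2.07]
MOVE [ 0.8 -1.5 74.6] roll 89.52
```

View pics/s5.png

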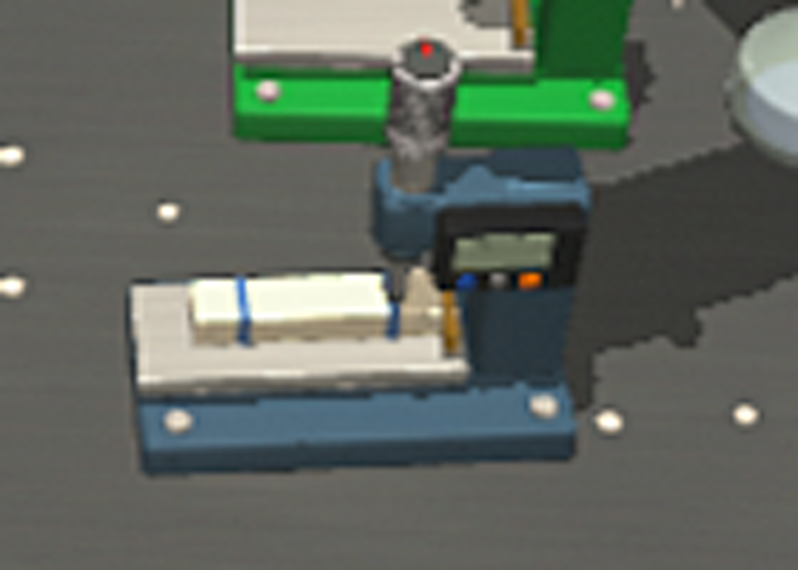

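The crop shows the red mark turned about 282° clockwise, now pointing away at (427,48). The blank is at the stop with the spindle down on it, so I'll hand in.

```bash
python3 -c "
from bench import arm
print(arm.job_done())"
```

```text
the job is handed in; nothing more can be done
None
```

I handed the job in with the blank against the stop and clamped by the spindle, and the ratchet slipped roughly 50° (0.85 rad, inferred from joint torque); the result of the judging was not shown.

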